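Strip the filter manifold for washing

TASK

Strip the water manifold for washing. First pull back the sprung brass collar of the quick coupler until the filter cartridge pops loose, draw the cartridge straight out and lay it down in the steel wash tray; then press the orange collet ring of the push-fit towards the block, pull the copper tube out while the ring is still pressed, and lay the tube flat in the tray beside the cartridge. Set the parts down rather than drop them, and leave the bottles, the flask and the timer where they are.

Things in the scene. Friction and masses are not known exactly. Their poses are not given: they have to be found in the camera images.
- manifold: blue block 55x210 mm, top 96 mm up, on a 10 mm base plate (x -50 to 80, y -120 to 120 mm), fixed. Origin on the bench under the middle of the block's front face; z up, x into the block. Two ports point to -x, level axes 75 mm up: quick coupler at y +60, push-fit at y -60 mm; between them a 38 mm gauge, 12 mm proud. Place and yaw vary
- collar_mid (a point): middle of the sliding collar on the coupler's axis (axes as manifold); moves with it. Knurled brass sleeve, x -15 to +15 mm of this point, 44 mm diameter, its front 6 mm (-x end) a 52 mm rim; on a 31 mm barrel that stands 55 mm out of the block. At rest 38 mm in front of the block
- collar (a joint): collar slide, m: 0 = home (locked), positive = pulled back along manifold +x to the block, at most 0.012. Spring 4 N (at 0) to 9 N pushes it home. Cartridge locked below about 0.007; fully back, an ejector pops it 12 mm towards -x. Let go then, the collar rests at about 0.006 on the spigot, and returns to 0 once the cartridge is out
- cartridge: white filter cartridge, blue hex ends, 151 mm, 0.1 kg, level in the coupler. Origin on its axis, mid-housing; x towards the coupler. White housing 40 mm diameter, x -37 to +35 mm; hex ends 46 mm across flats to +47 and -47, stub to -53. Steel spigot 18 mm diameter, x +47 to +98, grooved; 48 mm of it is in the coupler: moves 50 mm along manifold -x to be clear (38 after popping)
- collet_face (a point): centre of the front face of the orange collet ring, on the push-fit's axis (axes as manifold); moves with it. Ring: flat flange, 46 mm diameter, 6 mm thick, 20 mm hole round the tube. At rest the face is 58 mm in front of the block; the grey barrel behind is 28 mm in diameter, 40 mm long
- collet (a joint): collet ring slide, m: 0 = out (tube locked), positive = pressed along manifold +x to the block, at most 0.010. Spring 4 N (at 0) to 8 N. The tube is free while it is beyond about 0.005. If ring and tube come out together from 0.010, the tube is free before the ring locks: after 2 mm outward travel of the tube it cannot lock again
- pipe: copper-coloured rigid tube, 16 mm diameter, 165 mm long, 0.06 kg, level in the push-fit. Origin on its axis at mid-length, x towards the push-fit; inner end at +82.5 mm, grooved near it; outer end (x -67.5 to -82.5 mm) a dark hexagon 20 mm across flats. Moves 37 mm along manifold -x to leave the barrel, 55 mm to leave the ring
- tray: shallow open steel wash tray fixed to the bench, 240 (x) x 280 (y) x 35 mm high, walls and floor 4 mm thick. Origin on the bench under its centre; its place and yaw vary
- bottle_buffer: white bottle with blue cap, 56 mm diameter, 105 mm tall, standing loose; origin under its centre
- bottle_ethanol: white bottle with red cap, 56 mm diameter, 105 mm tall, standing loose; origin under its centre
- flask_round: round white flask with black cap, 58 mm diameter, 98 mm tall, standing loose; origin under its centre
- timer: small cream-coloured bench timer, 62 x 62 x 20 mm, lying loose; origin under its centre
There are look-alikes about, which are no part of the job. There is more than one size of the pipe; the one meant has the size given above.

How it is judged:
On the way, in this order (a step that is already met when the one before it is completed fails the run):
1. the collar is pulled back (beyond 9 mm) (value of joint collar above 0.009 m), for 0.1 s.
2. the cartridge is drawn clear of the coupler (x of cartridge in the frame of manifold below -0.158 m), for 0.1 s.
3. the cartridge lies in the tray, let go (x of cartridge in the frame of tray between -0.1 and 0.1 m and y of cartridge in the frame of tray between -0.13 and 0.13 m and z of cartridge in the frame of tray below 0.04 m and angle between cartridge's own x axis and vertical between 1.45 and 1.69 rad and contact force between cartridge and the fingers below 0.05 N), for 0.2 s.
4. the collet ring is pressed (beyond 6 mm) with the tube still in (value of joint collet above 0.006 m and x of pipe in the frame of manifold above -0.1 m), for 0.05 s.
5. the tube is drawn clear of the push-fit (x of pipe in the frame of manifold below -0.145 m), for 0.1 s.
At the end, for the whole second after the job is handed in: Cartridge and tube both lie at rest on the tray floor inside its walls (level within about 0.12 rad, origins within 100 mm in x and 130 mm in y of the tray's centre and less than 40 mm (cartridge) and 28 mm (tube) above its underside), and collar and collet ring are back home within 2 mm (x of cartridge in the frame of tray between -0.1 and 0.1 m and y of cartridge in the frame of tray between -0.13 and 0.13 m and z of cartridge in the frame of tray below 0.04 m and angle between cartridge's own x axis and vertical between 1.45 and 1.69 rad and x of pipe in the frame of tray between -0.1 and 0.1 m and y of pipe in the frame of tray between -0.13 and 0.13 m and z of pipe in the frame of tray below 0.028 m and angle between pipe's own x axis and vertical between 1.45 and 1.69 rad and value of joint each of collar, collet below 0.002 m and linear speed of each of cartridge, pipe below 0.02 m/s); the robot touches nothing.
It fails at once if the cartridge or the tube is dropped (falls faster than 0.9 m/s, about 4 cm) ((linear speed of cartridge above 0.9 m/s and contact force between cartridge and the fingers below 0.05 N) or (linear speed of pipe above 0.9 m/s and contact force between pipe and the fingers below 0.05 N)).
It fails at once if a bottle, the flask or the timer is moved by more than 3 cm (distance of any of bottle_buffer, bottle_ethanol, flask_round, timer from where it was at the start of the episode above 0.03 m).
It also fails if it takes over 67 s, if anything falls off the work surface, if the arm or the gripper's body presses on something with over 40 N, if the wrist force passes 120 N, or if a joint passes its speed limit or range.

ROBOT

A 7-joint arm with a two-finger parallel gripper is mounted at the origin on a cart in front of the work surface, level with it; the furniture and walls round the work are solid. World frame = base frame: x ahead of the robot, y to its left, z up, the work surface at z = 0. Lengths are in m, angles in rad, forces in N, time in s.
With the tool pointing down it reaches from about 0.4 to 0.85 m from the base axis. Payload 6.9 kg.
Tool frame: the origin (TCP) lies midway between the tips of the shut fingers; the grasp point (between the pads) lies 19 mm behind it (manip.hold_point_z is the distance from the TCP to the grasp point, in m); z points along the fingers, y is the direction in which the jaws open and shut (so a half turn about z gives the same grasp; the last joint's range is limited). The gripper opens to 85 mm and grips with 20 to 120 N. Pads are 22 mm wide; open, the fingers measure 114 mm over their backs; the gripper's body (76 mm by 85 mm) begins 54 mm behind the grasp point. The pads swing forward as they close: fully open they stand 13 mm farther back than shut.
Start: joints at [-1.048, 0.507, -0.238, 1.5, 0.126, 1.149, -0.155], TCP at [0.253, 0.571, 0.231] pointing down, gripper open.
Joint ranges: [-3.08, 3.08], [-0.24, 2.05], [-1.43, 1.35], [0, 2.5], [-1.52, 4.66], [0.17, 1.96], [-2.89, 2.89]. Speed limits (rad/s): [2.39, 2.39, 3.14, 3.14, 3.14, 3.14, 3.14].

INTERFACE

Orientations are given as a unit quaternion [x, y, z, w].
In Python, from cell import manip, cams gives the robot as it stands. The module is installed in compiled form; this text tells all that it offers.
- The arm moves only by the shell command python3 -m handwheel 'ROWS' [FORCE]. ROWS is JSON, a list of rows, each an object of numbers: "tx", "ty", "tz": the shift along the tool's x, y, z in units of 50 mm (1.0 is 50 mm); "spin": the turn about the tool's z in units of 8 degrees (1.0 is 8 degrees); "claw": the opening, from -1 (shut) to 1 (fully open), so that 0 is half open. In form: [{"tx": .., "ty": .., "tz": .., "spin": .., "claw": ..}, ...]. A call has 1 to 8 rows; each row is the pose to reach, as a shift and turn from the pose commanded when the call began, along the tool's axes at that moment; what a row does not reach only later rows make up. A row lasts 1/10 s, in which the tool goes at most 50 mm and 8.59 degrees, less where a joint would pass 70% of its speed; a pose out of reach is approached as far as the arm can. A call with a gripper value outside its range is refused whole. The fingers move at their own pace and stop on an object; FORCE is the grip in N (left out, the last holds). Time passes only in rows, so rows that repeat a pose let the fingers close. It gives the time, the measured TCP pose, the force and the opening at its end, in the units of the state.
- manip.read_state(): the state, without advancing time (a new reading comes with each control period).
- cams.get_image(name): name is "side" or "top" or "wrist"; returns a dict with "color" (384x512x3 uint8, red, green, blue), "depth" (384x512 float32, m along the optical axis (not along the pixel's ray), 0 where there is no reading), "fx", "fy", "cx", "cy" (pixels), "eye" and "attitude" of the camera in the world. Camera axes: x right, y up, looking along -z (the intrinsics and any distortion apply to the point x, -y, -z); pixel columns grow to the right and rows downward; lengths in m; the calibration is good to about 2 mm. A picture is of the moment at which its call begins.
- manip.sign_off(): hands the job in, once; it reports no verdict.
The state is a dict: "time": time; "joint_positions": joint angles; "dq": joint speeds; "joint_torque": joint torques, N m; "position": TCP position; "orientation": TCP orientation; "contact_force": force on the tool from outside, world axes, zero at the start; "moment": the same for the moment, N m; "gripper_width": opening from 0.0 (shut) to 1.0 (fully open).
Only numpy, scipy, OpenCV 4.12 (cv2) and the standard library are available. Lean on these libraries where they do the work, as an engineer would, in place of code of your own. Each camera call takes 0.05 s, during which the arm holds its last target. There are 200 camera calls.

## Working session

There is one attempt and no reset: what is moved stays moved. The work goes in short steps, Python scripts to look and compute and a shell command to move; the robot and the scene stay as the last step left them, time stands still between calls to the robot, and variables do not carry over. Pictures are saved under pics/ and viewed, about 8 in all and at most 12, crops included, and the job is handed in when it is done.

```bash
mkdir -p pics; ls; cat > h.py <<'E'
import numpy as np, cv2
from cell import manip, cams
from scipy.spatial.transform import Rotation as R
def cloud(d):
    h,w=d["depth"].shape; v,u=np.mgrid[0:h,0:w]; z=d["depth"]
    p=np.stack([(u-d["cx"])/d["fx"]*z,-(v-d["cy"])/d["fy"]*z,-z],-1)
    return p@rot(d).T+np.array(d["eye"])
def rot(d):
    a=np.array(d["attitude"]); return a if a.shape==(3,3) else R.from_quat(a).as_matrix()
def save(d,n): cv2.imwrite("pics/"+n,d["color"][:,:,::-1])
E
python3 - <<'E'
from h import *
print(manip.read_state(), manip.hold_point_z)
for n in("top","side"):
    d=cams.get_image(n); np.save(n+".npy",d,allow_pickle=True); save(d,n+".png")
    print({k:d[k] for k in d if k not in("color","depth")})
a=np.hstack([cv2.imread("pics/top.png"),cv2.imread("pics/side.png")]); print(a.shape)
E
```

```text
pics
{'time': 0.0, 'joint_positions': array([-1.048498  ,  0.50832142, -0.23753289,  1.50114802,  0.12571205,
        1.14889093, -0.1547973 ]), 'dq': array([-1.03690540e-03, -8.41519857e-04,  1.02413835e-03,  5.22935647e-04,
        2.15616438e-05,  1.80656972e-04,  2.81024829e-04]), 'joint_torque': array([-2.48823606e-03, -6.20583558e+01, -2.18763672e+00, -2.49664074e+01,
        1.26980717e-02,  1.19674194e-02, -1.31973596e-05]), 'position': array([0.25288726, 0.57099863, 0.23043491]), 'orientation': array([ 2.06877364e-01,  9.78366479e-01, -8.73096083e-04, -1.62891028e-04]), 'contact_force': array([-0.56316118, -0.02777091,  0.71765941]), 'moment': array([-0.02997264,  0.00790717, -0.0586057 ]), 'gripper_width': 1.001317969973863} 0.0187
{'fx': 354.1835046720389, 'fy': 354.1835046720389, 'cx': 254.69148361316059, 'cy': 189.2545328274664, 'eye': array([0.3604331 , 0.05881294, 1.28852561]), 'attitude': array([-0.06718187,  0.05131867,  0.71202259, -0.69704865])}
{'fx': 477.94367348358475, 'fy': 477.94367348358475, 'cx': 258.8252952909826, 'cy': 187.4638322864435, 'eye': array([ 0.43943621, -0.7170866 ,  1.19516098]), 'attitude': array([ 0.3026695 , -0.02314374, -0.09551079,  0.94801542])}
(384, 1024, 3)
```

View pics/top.png

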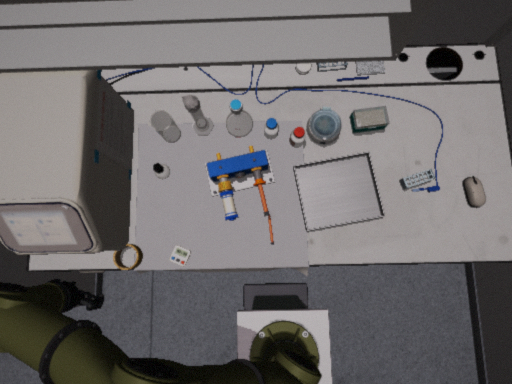

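View pics/side.png

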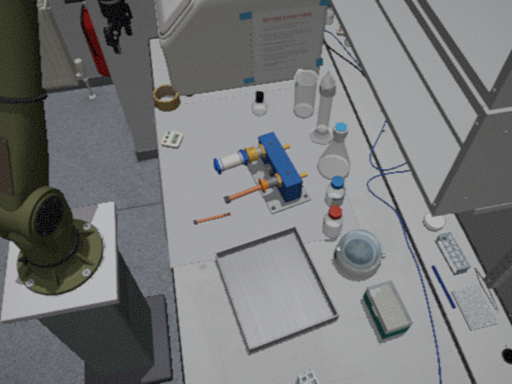

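The top view shows the manifold block at about (238,165), with the cartridge at (228,200) and the tube at (262,190). The tray is at (338,192), and a loose look-alike tube lies at (270,228). The timer is at (180,255) and the flask at (160,170). The bottles are at (271,128) and (298,135), and the side view agrees with all of this. Next I'll measure.

```bash
python3 - <<'E'
from h import *
for n in("top","side"):
    d=np.load(n+".npy",allow_pickle=True).item(); P=cloud(d)
    hsv=cv2.cvtColor(d["color"],cv2.COLOR_RGB2HSV); x,y,z=P[...,0],P[...,1],P[...,2]
    roi=(x>.3)&(x<.8)&(y>-.35)&(y<.4)
    print(n,"bench z",np.median(z[(x>.35)&(x<.6)&(y>-.1)&(y<.3)]))
    def rect(m,name):
        p=P[m][:,:2].astype(np.float32)
        if len(p)<5: return print(name,len(p))
        (c,s,a)=cv2.minAreaRect(p*1000); print(name,len(p),"c",np.round(c,1),"s",np.round(s,1),"a",round(a,1),"z",np.round(np.percentile(P[m][:,2],[5,50,95]),3))
    H,S,V=[hsv[...,i] for i in range(3)]
    blue=(H>100)&(H<125)&(S>150)
    rect(blue&roi&(abs(z-.096)<.008)&(y<.3)&(x>.54),"block")
    rect(roi&(y<.02)&(abs(z-.035)<.008)&(x<.75),"tray rim")
    brass=(H>5)&(H<28)&(S>110)&roi
    k,lab,st,ce=cv2.connectedComponentsWithStats(brass.astype(np.uint8))
    for i in range(1,k):
        if st[i,4]>8: rect(lab==i,"brass %s"%np.round(ce[i]))
    rect(roi&(S<60)&(V>120)&(z>.08)&(z<.105)&(y>.05)&(y<.3)&(x<.6),"white cart")
E
```

```text
top bench z -0.0003936626904992302
block 903 c [670.5 102.5] s [129.4 298. ] a 31.7 z [0.092 0.096 0.101]
tray rim 402 c [ 606.9 -205.3] s [330.  280.8] a 9.3 z [0.029 0.034 0.04 ]
brass [251. 149.] 26 c [716.2  94.9] s [24.8 13.7] a 18.4 z [0.059 0.063 0.066]
brass [218. 156.] 26 c [691.8 212.3] s [24.8 13.3] a 12.0 z [0.059 0.062 0.066]
brass [256. 168.] 31 c [637.3  77.6] s [ 8.7 36.8] a 12.9 z [0.08  0.089 0.094]
brass [222. 176.] 29 c [612.8 195.4] s [ 8.1 39.1] a 14.1 z [0.077 0.09  0.099]
brass [261. 192.] 169 c [487.6  62.1] s [254.3  38.8] a 2.9 z [0.073 0.079 0.096]
brass [224. 185.] 110 c [473.1 138.8] s [272.1  47.6] a 25.4 z [0.082 0.094 0.102]
brass [270. 230.] 57 c [431.2  32.2] s [86.   8.7] a 5.0 z [0.008 0.012 0.016]
white cart 202 c [528.9 158.2] s [115.7 126.2] a 79.2 z [0.083 0.091 0.096]
side bench z -0.00020214884797353783
block 984 c [674.4 102.2] s [126.9 303.2] a 34.0 z [0.092 0.096 0.101]
tray rim 779 c [ 603.4 -205.6] s [322.8 281.2] a 9.2 z [0.028 0.034 0.038]
brass [262. 150.] 32 c [615.2 192.9] s [10.1 39.8] a 7.3 z [0.073 0.091 0.097]
brass [286. 146.] 18 c [694.8 212.2] s [17.5 11.6] a 11.5 z [0.058 0.061 0.065]
brass [252. 154.] 123 c [579.8 182.3] s [30.5 34.7] a 14.7 z [0.074 0.092 0.1  ]
brass [278. 179.] 36 c [637.5  81. ] s [10.2 38.7] a 9.7 z [0.073 0.089 0.096]
brass [303. 174.] 21 c [718.3  92.5] s [ 9.4 17.7] a 83.3 z [0.058 0.062 0.065]
brass [252. 189.] 198 c [548.7  62. ] s [114.3  34.5] a 2.8 z [0.072 0.079 0.096]
brass [213. 217.] 50 c [435.7  31.9] s [95.   6.6] a 5.2 z [0.008 0.011 0.015]
white cart 267 c [524.5 148.3] s [143.3 132.3] a 80.3 z [0.082 0.09  0.096]
```

```bash
python3 - <<'E'
from h import *
for n in("top","side"):
    d=np.load(n+".npy",allow_pickle=True).item(); P=cloud(d)
    hsv=cv2.cvtColor(d["color"],cv2.COLOR_RGB2HSV); H,S,V=[hsv[...,i] for i in range(3)]
    x,y,z=P[...,0],P[...,1],P[...,2]; print(n)
    def rays(m,h):  # all mask pixels cast on plane z=h
        v,u=np.nonzero(m); r=np.stack([(u-d["cx"])/d["fx"],-(v-d["cy"])/d["fy"],-np.ones(len(u))],1)@rot(d).T
        e=np.array(d["eye"]); return (e+r*((h-e[2])/r[:,2])[:,None])[:,:2]
    def rect(m,h,name):
        k,lab,st,ce=cv2.connectedComponentsWithStats(m.astype(np.uint8)); m=lab==1+np.argmax(st[1:,4])
        p=rays(m,h).astype(np.float32)*1000
        c,s,a=cv2.minAreaRect(p); mu=p.mean(0); w,vv=np.linalg.eigh(np.cov((p-mu).T))
        ax=vv[:,1]; print(name,len(p),"c",np.round(c,1),"mean",np.round(mu,1),"s",np.round(s,1),"a",round(a,1),"pca",round(np.degrees(np.arctan2(ax[1],ax[0]))%180,1))
    blue=(H>100)&(H<125)&(S>120)
    rect(blue&(abs(z-.096)<.012)&(x>.55)&(y<.3)&(y>-.05),.096,"block")
    roi=(x>.4)&(x<.8)&(y<.0)&(y>-.4)&(z>.0)&(z<.045)&(np.abs(z)>.002)
    rect((roi&(z>.022)),.035,"tray rim")
    cop=(H>3)&(H<20)&(S>110)&(x>.42)&(x<.62)&(y>0)&(y<.11)&(z>.05)
    rect(cop&(z<.088),.08,"tube")
    cart=(y>.1)&(y<.25)&(x>.42)&(x<.57)&(z>.06)&(z<.12)&(S<60)&(V>110)
    rect(cart,.09,"cartwhite")
    for nm,m in(("bluecap",blue&(z>.07)&(x>.72)&(y<.1)),("redcap",((H<6)|(H>172))&(S>150)&(x>.7)&(z>.07)),("flask",(V<60)&(y>.25)&(y<.5)&(x>.5)&(x<.75)&(z>.06))):
        if m.sum()>3: print(nm,np.round(np.median(P[m],0),3))
    for px in ((180,255),(160,172)) if n=="top" else ((173,139),(259,106)): print(P[px[1],px[0]].round(3))
    np.save(n+"P.npy",P)
a=cv2.imread("pics/side.png")[110:240,180:330]; cv2.imwrite("pics/crop1.png",cv2.resize(a,None,fx=5,fy=4.5,interpolation=2))
E
```

```text
top
block 888 c [653.1 143. ] mean [653.9 143.6] s [ 56.5 206.2] a 12.1 pca 101.8
tray rim 469 c [ 562.2 -211.4] mean [ 572.  -223.4] s [240.1 282. ] a 9.4 pca 99.4
tube 121 c [538.6  64.7] mean [540.   58.5] s [101.3  38.8] a 2.8 pca 11.8
cartwhite 206 c [510.3 176.5] mean [511.3 175.4] s [72.6 41.4] a 11.0 pca 9.9
bluecap [0.795 0.022 0.105]
redcap [ 0.759 -0.074  0.105]
flask [0.647 0.42  0.092]
[0.346 0.355 0.017]
[0.637 0.419 0.068]
side
block 991 c [652.9 137.4] mean [655.7 133.4] s [ 57.3 212.5] a 11.7 pca 101.2
tray rim 1008 c [ 562.2 -214.2] mean [ 569.  -218.4] s [241.  283.9] a 9.3 pca 99.8
tube 162 c [548.3  59.8] mean [552.1  56. ] s [115.7  34.5] a 5.2 pca 11.1
cartwhite 274 c [516.8 169.1] mean [514.7 169.1] s [80.  50.1] a 18.9 pca 19.3
bluecap [0.795 0.016 0.105]
redcap [ 0.76  -0.078  0.105]
flask [0.65  0.415 0.088]
[0.35  0.353 0.017]
[0.649 0.413 0.046]
```

View pics/crop1.png

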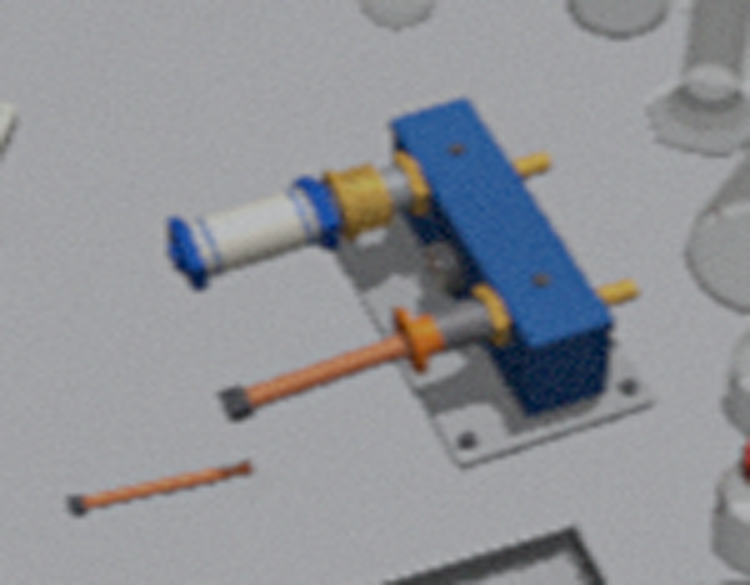

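The crop shows the ring, the tube and the collar at rest, with the look-alike tube lying on the bench. I estimate the manifold origin at about (626,138) mm with yaw 11.8°, and the tray at (562,-213) mm with yaw 9.4°. The cartridge's measured x agrees with this to within 1.5 mm.

```bash
cat >> h.py <<'E'
MO=np.array([.6262,.1377]); MY=np.radians(11.8); TO=np.array([.562,-.213]); TY=np.radians(9.4)
def fr(o,a,x,y): return o+np.array([x*np.cos(a)-y*np.sin(a),x*np.sin(a)+y*np.cos(a)])
def man(x,y): return fr(MO,MY,x,y)
def tray(x,y): return fr(TO,TY,x,y)
def inman(p): return np.array([[np.cos(MY),np.sin(MY)],[-np.sin(MY),np.cos(MY)]])@(np.array(p)[:2]-MO)
def go(xy,z,yaw=MY):
    s=manip.read_state(); M=R.from_quat(s["orientation"]).as_matrix()
    d=M.T@(np.array([*xy,z])-s["position"]); ty=M[:2,1]; des=np.array([-np.sin(yaw),np.cos(yaw)])
    a=np.degrees(np.arctan2(ty[0]*des[1]-ty[1]*des[0],ty@des)); a=(a+90)%180-90
    print("tx %.3f ty %.3f tz %.3f spin %.2f"%(*(d/.05),-a/8),"| pos",s["position"].round(4),"man",(inman(s["position"])*1e3).round(1),"F",s["contact_force"].round(1),"w",round(float(s["gripper_width"]),3),"t",round(s["time"],1),"q7",round(float(s["joint_positions"][6]),2),"tilt",M[:,2].round(3))
E
python3 -c "
from h import *
go(man(-.036,.06),.2)"
```

```text
tx -9.051 ty -4.348 tz 0.618 spin -4.46 | pos [0.2529 0.5711 0.2305] man [-276.8  500.5] F [ 0.7 -0.5  0.9] w 1.0 t 0.1 q7 -0.15 tilt [-0.001 -0.001 -1.   ]
```

```bash
python3 -m handwheel '[{"tx":-0.8,"ty":-0.4,"spin":-0.7},{"tx":-1.7,"ty":-0.8,"spin":-1.4},{"tx":-2.5,"ty":-1.2,"spin":-2.1},{"tx":-3.3,"ty":-1.6,"spin":-2.8},{"tx":-4.1,"ty":-2.0,"spin":-3.5},{"tx":-5.0,"ty":-2.4,"spin":-4.2},{"tx":-5.6,"ty":-2.7,"spin":-4.46},{"tx":-6.2,"ty":-3.0,"spin":-4.46}]'; python3 -c "
from h import *
go(man(-.036,.06),.2)"
```

```text
tx -9.051 ty -4.348 tz 0.618 spin -4.46 | pos [0.2529 0.5711 0.2305] man [-276.8  500.5] F [ 0.7 -0.5  0.9] w 1.0 t 0.1 q7 -0.15 tilt [-0.001 -0.001 -1.   ]schema error: expected keys tx, ty, tz, spin, claw
```

```bash
python3 -m handwheel '[{"tx":-0.8,"ty":-0.4,"tz":0,"spin":-0.7,"claw":1},{"tx":-1.7,"ty":-0.8,"tz":0,"spin":-1.4,"claw":1},{"tx":-2.5,"ty":-1.2,"tz":0,"spin":-2.1,"claw":1},{"tx":-3.3,"ty":-1.6,"tz":0,"spin":-2.8,"claw":1},{"tx":-4.1,"ty":-2.0,"tz":0,"spin":-3.5,"claw":1},{"tx":-5.0,"ty":-2.4,"tz":0,"spin":-4.2,"claw":1},{"tx":-5.6,"ty":-2.7,"tz":0,"spin":-4.46,"claw":1},{"tx":-6.2,"ty":-3.0,"tz":0,"spin":-4.46,"claw":1}]'; python3 -c "
from h import *
go(man(-.036,.06),.2)"
```

```text
time: 0.9
position: [0.4768, 0.3068, 0.2309]
orientation: [-0.103, 0.995, -0.0, -0.0]
contact_force: [0.8, 0.3, -0.5]
gripper_width: 0.998
tx -1.513 ty -2.720 tz 0.618 spin -0.00 | pos [0.4768 0.3068 0.2309] man [-111.6  196. ] F [ 0.8  0.3 -0.5] w 0.998 t 0.9 q7 1.0 tilt [-0.001 -0.001 -1.   ]
```

```bash
python3 -m handwheel '[{"tx":-0.35,"ty":-0.7,"tz":0.1,"spin":0,"claw":1},{"tx":-0.75,"ty":-1.4,"tz":0.3,"spin":0,"claw":1},{"tx":-1.1,"ty":-2.0,"tz":0.5,"spin":0,"claw":1},{"tx":-1.4,"ty":-2.5,"tz":0.6,"spin":0,"claw":1},{"tx":-1.5,"ty":-2.72,"tz":0.6,"spin":0,"claw":1},{"tx":-1.5,"ty":-2.72,"tz":0.6,"spin":0,"claw":1},{"tx":-1.5,"ty":-2.72,"tz":0.6,"spin":0,"claw":1}]'; python3 - <<'E'
from h import *
d=cams.get_image("wrist"); save(d,"w1.png"); np.save("w1.npy",d,allow_pickle=True); print(d["eye"])
go(man(-.036,.06),.056)
P=cloud(d); hsv=cv2.cvtColor(d["color"],cv2.COLOR_RGB2HSV); H,S=hsv[...,0],hsv[...,1]
# manifold-frame points by colour
A=np.array([[np.cos(MY),np.sin(MY)],[-np.sin(MY),np.cos(MY)]])
Q=np.concatenate([(P[...,:2]-MO)@A.T,P[...,2:]],-1)*1e3
for nm,m in(("brass collar",(H>10)&(H<30)&(S>100)&(abs(Q[...,0]+38)<30)&(abs(Q[...,1]-60)<40)&(Q[...,2]>70)),("blocktop",(H>100)&(H<125)&(S>120)&(abs(Q[...,2]-96)<6)&(Q[...,0]>-20)),("cart",(H<180)&(S<60)&(abs(Q[...,1]-60)<30)&(Q[...,0]<-65)&(Q[...,0]>-145)&(Q[...,2]>75))):
    if m.sum()>5: print(nm,m.sum(),[np.percentile(Q[m][:,i],[2,50,98]).round(1) for i in range(3)])
E
```

```text
time: 1.6
position: [0.5761, 0.1926, 0.2015]
orientation: [-0.103, 0.995, 0.001, -0.0]
contact_force: [0.4, 0.3, 0.0]
gripper_width: 0.996
[0.51075737 0.17816514 0.34420583]
tx -0.039 ty -0.095 tz 2.913 spin 0.02 | pos [0.5759 0.1931 0.2017] man [-37.9  64.6] F [-0.2  0.4  0.2] w 0.997 t 1.6 q7 1.25 tilt [-0.     0.001 -1.   ]
brass collar 2223 [array([-55. , -37.8, -19.9]), array([20.9, 59.4, 89.6]), array([ 79.1,  95.7, 295.5])]
blocktop 10815 [array([ 4.8, 26. , 56.5]), array([-100.1,   17.9,  100.2]), array([92.3, 96. , 97.3])]
cart 4776 [array([-136.7, -104.7,  -67.3]), array([41.8, 62.6, 79. ]), array([ 78.8,  91.2, 344.2])]
```

View pics/w1.png

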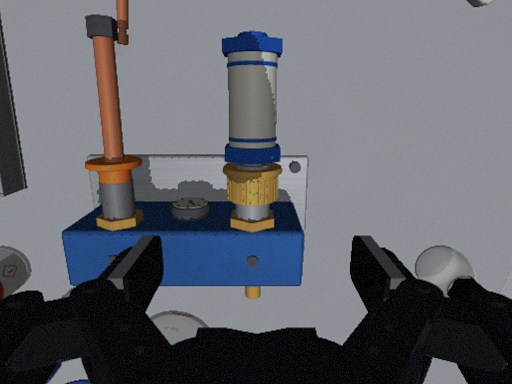

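The wrist view shows the collar at about (252,185), the cartridge at (252,100), the ring at (113,162) and the gauge at (190,207). I'll do one refinement of x, y and yaw from this view.

```bash
python3 - <<'E'
from h import *
d=np.load("w1.npy",allow_pickle=True).item()
P=cloud(d); hsv=cv2.cvtColor(d["color"],cv2.COLOR_RGB2HSV); H,S,V=[hsv[...,i] for i in range(3)]
A=np.array([[np.cos(MY),np.sin(MY)],[-np.sin(MY),np.cos(MY)]])
Q=np.concatenate([(P[...,:2]-MO)@A.T,P[...,2:]],-1)*1e3
m=(abs(Q[...,2]-96)<3)&(Q[...,0]>-15)&(Q[...,0]<75)&(H>100)&(H<125)&(S>120)
k,lab,st,ce=cv2.connectedComponentsWithStats(m.astype(np.uint8)); m=lab==1+np.argmax(st[1:,4])
q=Q[m]; print("block",[np.percentile(q[:,i],[.5,99.5]).round(1) for i in (0,1)],cv2.minAreaRect(q[:,:2].astype(np.float32)))
def prof(name,y0,m):
    print(name)
    for lo in range(-150,-15,6):
        w=m&(Q[...,0]>=lo)&(Q[...,0]<lo+6)&(abs(Q[...,1]-y0)<32)&(Q[...,2]>60)&(Q[...,2]<110)
        if w.sum()>8:
            q=Q[w]; print(lo+3,w.sum(),"y",np.percentile(q[:,1],[3,50,97]).round(1),"ztop",np.percentile(q[:,2],95).round(1),"H",np.median(H[w]))
prof("coupler",60,H<256); prof("pushfit",-60,H<256)
# edges of orange / brass by colour near crest
for nm,y0,hh in(("brass",60,(15,30)),("orange",-60,(3,16))):
    w=(abs(Q[...,1]-y0)<6)&(H>=hh[0])&(H<=hh[1])&(S>130)&(Q[...,2]>85)&(Q[...,2]<110)
    print(nm,np.percentile(Q[w][:,0],[1,5,50,95,99]).round(1))
E
```

```text
block [array([ 4.8, 57.7]), array([-102.5,  102.8])] ((31.323822021484375, -0.173675537109375), (208.34205627441406, 54.86924362182617), 89.7626724243164)
coupler
-147 381 y [38.9 60.5 81.8] ztop 98.2 H 110.0
-141 584 y [38.5 60.4 81.9] ztop 98.3 H 110.0
-135 462 y [41.3 61.1 80.8] ztop 92.9 H 30.0
-129 425 y [41.9 60.3 78.9] ztop 93.4 H 109.0
-123 400 y [42.1 60.3 78.3] ztop 93.1 H 30.0
-117 396 y [41.9 60.3 78.4] ztop 93.3 H 28.5
-111 403 y [42.6 60.3 78.5] ztop 93.5 H 30.0
-105 391 y [42.6 61.  78.5] ztop 93.6 H 30.0
-99 369 y [42.5 61.  78.7] ztop 93.5 H 30.0
-93 369 y [42.2 60.3 78.8] ztop 93.7 H 30.0
-87 362 y [42.1 61.  78.9] ztop 93.7 H 28.5
-81 367 y [42.  60.2 78.1] ztop 94.0 H 30.0
-75 366 y [41.8 60.2 78.3] ztop 94.2 H 34.0
-69 393 y [41.1 60.2 78.3] ztop 95.8 H 83.0
-63 434 y [38.7 61.  82.2] ztop 99.9 H 110.0
-57 396 y [38.7 60.6 81.6] ztop 99.9 H 110.0
-51 359 y [38.4 59.2 81.5] ztop 96.8 H 80.0
-45 463 y [37.3 61.  83.5] ztop 100.8 H 19.0
-39 329 y [39.4 60.1 80.5] ztop 97.6 H 20.0
-33 363 y [39.2 60.1 80.6] ztop 97.8 H 20.0
-27 344 y [39.4 60.1 80.7] ztop 97.9 H 19.0
[... 551 characters left out ...]
top 79.7 H 9.0
-87 161 y [-65.4 -56.6 -51.8] ztop 79.9 H 9.0
-81 144 y [-65.3 -56.4 -51.7] ztop 80.3 H 9.0
-75 150 y [-65.6 -56.9 -51.7] ztop 80.6 H 9.0
-69 148 y [-65.5 -56.9 -51.8] ztop 80.7 H 9.0
-63 143 y [-65.2 -56.4 -51.7] ztop 81.2 H 9.0
-57 139 y [-65.6 -56.6 -51.9] ztop 81.7 H 9.0
-51 658 y [-77.3 -53.7 -37.7] ztop 97.8 H 12.0
-45 156 y [-68.3 -55.  -46.5] ztop 89.2 H 13.5
-39 229 y [-68.9 -54.8 -46.9] ztop 88.6 H 13.0
-33 240 y [-69.4 -55.  -46.3] ztop 89.1 H 113.0
-27 226 y [-69.8 -54.6 -46.2] ztop 89.2 H 120.0
-21 221 y [-69.7 -55.  -46.2] ztop 89.3 H 120.0
-15 225 y [-69.4 -54.5 -46.2] ztop 89.2 H 120.0
brass [-48.2 -47.2 -30.1   2.7   4.2]
orange [-53.7 -53.5 -48.5 -36.1 -35.1]
```

```bash
sed -i 's/MO=np.array(\[.6262,.1377\])/MO=np.array([.6295,.1389])/' h.py; python3 -c "
from h import *
go(man(-.0345,.06),.057)"
```

```text
tx -0.138 ty -0.085 tz 2.893 spin 0.02 | pos [0.5759 0.1931 0.2017] man [-41.4  64.1] F [-0.2  0.4  0.2] w 0.997 t 1.6 q7 1.25 tilt [-0.     0.001 -1.   ]
```

```bash
python3 -m handwheel '[{"tx":-0.14,"ty":-0.085,"tz":0.3,"spin":0,"claw":1},{"tx":-0.14,"ty":-0.085,"tz":0.9,"spin":0,"claw":1},{"tx":-0.14,"ty":-0.085,"tz":1.5,"spin":0,"claw":1},{"tx":-0.14,"ty":-0.085,"tz":2.1,"spin":0,"claw":1},{"tx":-0.14,"ty":-0.085,"tz":2.6,"spin":0,"claw":1},{"tx":-0.14,"ty":-0.085,"tz":2.89,"spin":0,"claw":1},{"tx":-0.14,"ty":-0.085,"tz":2.89,"spin":0,"claw":1},{"tx":-0.14,"ty":-0.085,"tz":2.89,"spin":0,"claw":1}]'; python3 -c "
from h import *
go(man(-.0345,.06),.057)"
```

```text
time: 2.45
position: [0.5849, 0.1889, 0.0572]
orientation: [-0.103, 0.995, 0.0, 0.0]
contact_force: [-0.3, -0.2, 0.5]
gripper_width: 1.006
tx 0.022 ty 0.038 tz 0.003 spin 0.00 | pos [0.5849 0.1889 0.0572] man [-33.4  58.1] F [-0.3 -0.2  0.5] w 1.006 t 2.5 q7 1.2 tilt [ 0.  0. -1.]
```

```bash
python3 -m handwheel '[{"tx":0.02,"ty":0.04,"tz":0,"spin":0,"claw":1},{"tx":0.02,"ty":0.04,"tz":0,"spin":0,"claw":0.2},{"tx":0.02,"ty":0.04,"tz":0,"spin":0,"claw":-0.2},{"tx":0.02,"ty":0.04,"tz":0,"spin":0,"claw":-0.4},{"tx":0.02,"ty":0.04,"tz":0,"spin":0,"claw":-0.4},{"tx":0.02,"ty":0.04,"tz":0,"spin":0,"claw":-0.4},{"tx":0.02,"ty":0.04,"tz":0,"spin":0,"claw":-0.4},{"tx":0.02,"ty":0.04,"tz":0,"spin":0,"claw":-0.4}]' 60; python3 - <<'E'
from h import *
d=cams.get_image("wrist"); save(d,"w2.png"); go(man(-.0345,.06),.057)
E
```

```text
time: 3.25
position: [0.5836, 0.1906, 0.0579]
orientation: [-0.103, 0.995, 0.0, 0.001]
contact_force: [-3.7, 0.4, 6.6]
gripper_width: 0.5
tx 0.002 ty 0.000 tz 0.017 spin 0.00 | pos [0.5836 0.1906 0.0579] man [-34.4  60. ] F [-2.4  0.7  6.9] w 0.498 t 3.3 q7 1.19 tilt [ 0.001  0.001 -1.   ]
```

View pics/w2.png

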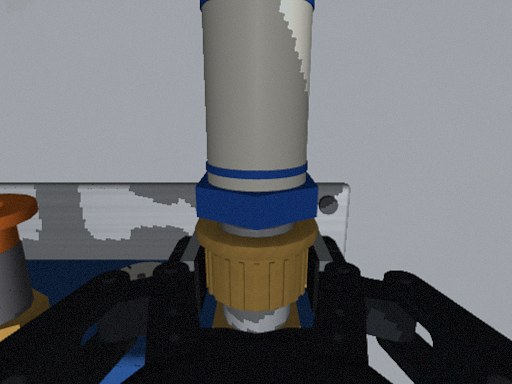

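The pads grip the collar just behind its rim, at (200–315, 235–300), and the opening of 42.5 mm fits. Now I'll pull it back.

```bash
python3 -m handwheel '[{"tx":-0.06,"ty":0,"tz":0,"spin":0,"claw":-0.4},{"tx":-0.12,"ty":0,"tz":0,"spin":0,"claw":-0.4},{"tx":-0.18,"ty":0,"tz":0,"spin":0,"claw":-0.4},{"tx":-0.22,"ty":0,"tz":0,"spin":0,"claw":-0.4},{"tx":-0.25,"ty":0,"tz":0,"spin":0,"claw":-0.4},{"tx":-0.26,"ty":0,"tz":0,"spin":0,"claw":-0.4},{"tx":-0.26,"ty":0,"tz":0,"spin":0,"claw":-0.4},{"tx":-0.26,"ty":0,"tz":0,"spin":0,"claw":-0.4}]' 60; python3 - <<'E'
from h import *
go(man(-.0345,.06),.057)
d=cams.get_image("wrist"); P=cloud(d); hsv=cv2.cvtColor(d["color"],cv2.COLOR_RGB2HSV); H,S=hsv[...,0],hsv[...,1]
A=np.array([[np.cos(MY),np.sin(MY)],[-np.sin(MY),np.cos(MY)]])
Q=np.concatenate([(P[...,:2]-MO)@A.T,P[...,2:]],-1)*1e3
for nm,m in(("blue",(H>100)&(H<125)&(S>120)),("brass",(H>=15)&(H<=30)&(S>130))):
    w=m&(abs(Q[...,1]-60)<10)&(Q[...,2]>85)&(Q[...,2]<112)&(Q[...,0]<-5)&(Q[...,0]>-95); print(nm,np.percentile(Q[w][:,0],[2,98]).round(1))
E
```

```text
time: 4.1
position: [0.5942, 0.1928, 0.0578]
orientation: [-0.103, 0.995, -0.0, -0.001]
contact_force: [-7.8, -1.1, 11.4]
gripper_width: 0.501
tx 0.219 ty 0.001 tz 0.017 spin 0.00 | pos [0.5942 0.1928 0.0578] man [-23.5  60. ] F [-7.8 -1.1 11.4] w 0.501 t 4.1 q7 1.2 tilt [-0.003 -0.001 -1.   ]
blue [-91.4 -73. ]
brass [-40.9  -5.8]
```

The collar moved back about 11 mm and the hex end moved out by about 12–15 mm, so the cartridge has popped loose. I'll let go and slide the open jaws along to the housing.

```bash
python3 -m handwheel '[{"tx":0,"ty":0,"tz":0,"spin":0,"claw":1},{"tx":0,"ty":0,"tz":0,"spin":0,"claw":1},{"tx":0,"ty":0,"tz":0,"spin":0,"claw":1},{"tx":0,"ty":0,"tz":0,"spin":0,"claw":1}]'; python3 -m handwheel '[{"tx":0.4,"ty":0,"tz":-0.08,"spin":0,"claw":1},{"tx":0.9,"ty":0,"tz":-0.08,"spin":0,"claw":1},{"tx":1.4,"ty":0,"tz":-0.08,"spin":0,"claw":1},{"tx":1.75,"ty":0,"tz":-0.08,"spin":0,"claw":1},{"tx":1.9,"ty":0,"tz":-0.08,"spin":0,"claw":1},{"tx":1.9,"ty":0,"tz":-0.08,"spin":0,"claw":1},{"tx":1.9,"ty":0,"tz":-0.08,"spin":0,"claw":1}]';  python3 - <<'E'
from h import *
go(man(-.116,.06),.061)
d=cams.get_image("top"); P=cloud(d); save(d,"t2.png")
hsv=cv2.cvtColor(d["color"],cv2.COLOR_RGB2HSV); H,S=hsv[...,0],hsv[...,1]
A=np.array([[np.cos(MY),np.sin(MY)],[-np.sin(MY),np.cos(MY)]])
Q=np.concatenate([(P[...,:2]-MO)@A.T,P[...,2:]],-1)*1e3
w=(H>100)&(H<125)&(S>120)&(abs(Q[...,1]-60)<25)&(Q[...,2]>70)&(Q[...,2]<112)&(Q[...,0]<-25)&(Q[...,0]>-190); print(np.sort(Q[w][:,0]).round(0)[::6])
E
```

```text
time: 4.55
position: [0.5963, 0.1926, 0.0567]
orientation: [-0.103, 0.995, -0.0, 0.0]
contact_force: [0.4, 1.0, -0.7]
gripper_width: 0.995
time: 5.25
position: [0.5043, 0.1736, 0.061]
orientation: [-0.103, 0.995, 0.0, 0.001]
contact_force: [1.0, -0.6, -0.4]
gripper_width: 1.0
tx 0.010 ty 0.008 tz -0.001 spin -0.00 | pos [0.5043 0.1736 0.061 ] man [-115.5   59.6] F [ 1.  -0.6 -0.4] w 1.0 t 5.2 q7 1.15 tilt [ 0.001  0.001 -1.   ]
[]
```

```bash
python3 -m handwheel '[{"tx":0,"ty":0,"tz":0,"spin":0,"claw":0.2},{"tx":0,"ty":0,"tz":0,"spin":0,"claw":-0.2},{"tx":0,"ty":0,"tz":0,"spin":0,"claw":-0.5},{"tx":0,"ty":0,"tz":0,"spin":0,"claw":-0.5},{"tx":0,"ty":0,"tz":0,"spin":0,"claw":-0.5},{"tx":0,"ty":0,"tz":0,"spin":0,"claw":-0.5},{"tx":0,"ty":0,"tz":0,"spin":0,"claw":-0.5},{"tx":0,"ty":0,"tz":0,"spin":0,"claw":-0.5}]' 50; python3 - <<'E'
from h import *
d=cams.get_image("wrist"); save(d,"w3.png"); go(man(-.116,.06),.061)
E
```

```text
time: 6.1
position: [0.5032, 0.1733, 0.0609]
orientation: [-0.103, 0.995, 0.0, 0.0]
contact_force: [0.3, 1.0, 0.8]
gripper_width: 0.446
tx -0.011 ty 0.009 tz -0.003 spin 0.00 | pos [0.5032 0.1734 0.0609] man [-116.6   59.5] F [ 1.2 -0.7  0.1] w 0.451 t 6.2 q7 1.15 tilt [ 0.  0. -1.]
```

View pics/w3.png

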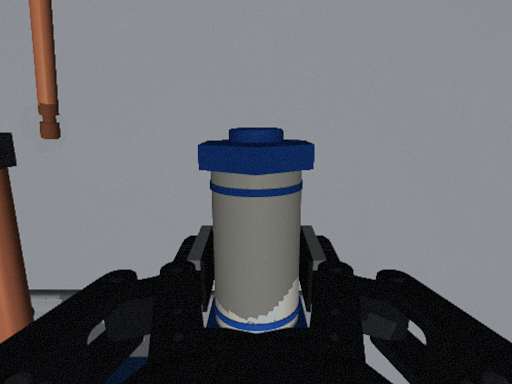

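The gripper holds the white housing near its middle, with the hex end at (255,155), and the opening of 38 mm fits. I'll draw it straight out.

```bash
python3 -m handwheel '[{"tx":0.1,"ty":0,"tz":0,"spin":0,"claw":-0.5},{"tx":0.3,"ty":0,"tz":0,"spin":0,"claw":-0.5},{"tx":0.5,"ty":0,"tz":0,"spin":0,"claw":-0.5},{"tx":0.7,"ty":0,"tz":0,"spin":0,"claw":-0.5},{"tx":0.9,"ty":0,"tz":0,"spin":0,"claw":-0.5},{"tx":1.1,"ty":0,"tz":0,"spin":0,"claw":-0.5},{"tx":1.3,"ty":0,"tz":0,"spin":0,"claw":-0.5},{"tx":1.3,"ty":0,"tz":0,"spin":0,"claw":-0.5}]';  python3 -m handwheel '[{"tx":0,"ty":0,"tz":0,"spin":0,"claw":-0.5},{"tx":0,"ty":0,"tz":-0.3,"spin":0,"claw":-0.5},{"tx":0,"ty":0,"tz":-0.9,"spin":0,"claw":-0.5},{"tx":0,"ty":0,"tz":-1.5,"spin":0,"claw":-0.5},{"tx":0,"ty":0,"tz":-1.8,"spin":0,"claw":-0.5},{"tx":0,"ty":0,"tz":-1.8,"spin":0,"claw":-0.5}]'; python3 - <<'E'
from h import *
go(tray(-.022,-.06),.15,TY)
d=cams.get_image("side"); save(d,"s2.png")
E
```

```text
time: 6.95
position: [0.4377, 0.1595, 0.0608]
orientation: [-0.103, 0.995, -0.0, -0.001]
contact_force: [-0.3, -0.6, -1.9]
gripper_width: 0.449
time: 7.55
position: [0.4412, 0.1606, 0.1528]
orientation: [-0.103, 0.995, 0.001, 0.002]
contact_force: [0.5, -0.7, -0.8]
gripper_width: 0.448
tx -0.351 ty -8.989 tz 0.050 spin 0.30 | pos [0.4412 0.1606 0.1528] man [-179.8   59.8] F [ 0.5 -0.7 -0.8] w 0.448 t 7.5 q7 1.19 tilt [ 0.005  0.002 -1.   ]
```

View pics/s2.png

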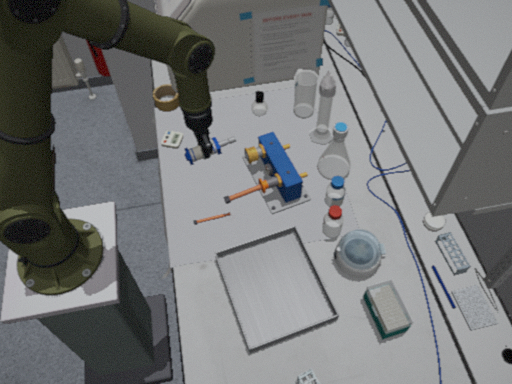

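The side view shows the cartridge clear of the coupler and held level at (205,150). I'll carry it over to the tray.

```bash
python3 -m handwheel '[{"tx":0,"ty":-0.3,"tz":0,"spin":0,"claw":-0.5},{"tx":0,"ty":-0.9,"tz":0,"spin":0,"claw":-0.5},{"tx":0,"ty":-1.7,"tz":0,"spin":0,"claw":-0.5},{"tx":0,"ty":-2.5,"tz":0,"spin":0,"claw":-0.5},{"tx":0,"ty":-3.3,"tz":0,"spin":0,"claw":-0.5},{"tx":-0.1,"ty":-4.1,"tz":0,"spin":0,"claw":-0.5},{"tx":-0.2,"ty":-4.9,"tz":0,"spin":0.1,"claw":-0.5},{"tx":-0.3,"ty":-5.7,"tz":0,"spin":0.3,"claw":-0.5}]';  python3 -m handwheel '[{"tx":0,"ty":-0.8,"tz":0,"spin":0,"claw":-0.5},{"tx":0,"ty":-1.6,"tz":0,"spin":0,"claw":-0.5},{"tx":0,"ty":-2.4,"tz":0,"spin":0,"claw":-0.5},{"tx":0,"ty":-3.0,"tz":0,"spin":0,"claw":-0.5},{"tx":0,"ty":-3.3,"tz":0,"spin":0,"claw":-0.5},{"tx":0,"ty":-3.3,"tz":0,"spin":0,"claw":-0.5},{"tx":0,"ty":-3.3,"tz":0,"spin":0,"claw":-0.5},{"tx":0,"ty":-3.3,"tz":0,"spin":0,"claw":-0.5}]'; python3 - <<'E'
from h import *
go(tray(-.022,-.06),.045,TY)
d=cams.get_image("wrist"); save(d,"w4.png")
d=cams.get_image("side"); P=cloud(d); m=(P[...,1]<-.12)&(P[...,0]>.4)&(P[...,0]<.72)&(P[...,2]>.1)&(P[...,2]<.25)
hsv=cv2.cvtColor(d["color"],cv2.COLOR_RGB2HSV); b=m&(hsv[...,0]>100)&(hsv[...,0]<125)&(hsv[...,1]>120); print(b.sum(),[np.percentile(P[b][:,i],[2,50,98]).round(3) for i in range(3)])
E
```

```text
time: 8.4
position: [0.5122, -0.1176, 0.1492]
orientation: [-0.082, 0.997, 0.0, -0.001]
contact_force: [0.2, 0.2, -0.7]
gripper_width: 0.448
time: 9.2
position: [0.5395, -0.2763, 0.1505]
orientation: [-0.083, 0.997, 0.001, -0.0]
contact_force: [-0.1, 0.3, -0.3]
gripper_width: 0.45
tx -0.211 ty -0.029 tz 2.110 spin 0.02 | pos [ 0.5395 -0.2763  0.1505] man [-173. -388.] F [-0.1  0.3 -0.3] w 0.45 t 9.2 q7 2.02 tilt [-0.001  0.001 -1.   ]
168 [array([0.488, 0.499, 0.583]), array([-0.306, -0.287, -0.263]), array([0.155, 0.177, 0.189])]
```

View pics/w4.png

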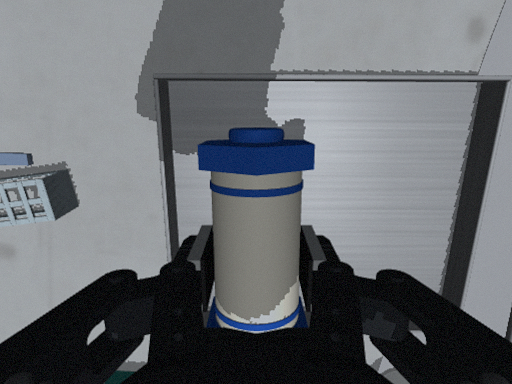

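The cartridge hangs over the tray and inside its walls: tray walls at columns 165 and 470, cartridge at 255. I'll lower it.

```bash
python3 -m handwheel '[{"tx":-0.1,"ty":-0.03,"tz":0.2,"spin":0,"claw":-0.5},{"tx":-0.2,"ty":-0.03,"tz":0.7,"spin":0,"claw":-0.5},{"tx":-0.2,"ty":-0.03,"tz":1.2,"spin":0,"claw":-0.5},{"tx":-0.2,"ty":-0.03,"tz":1.7,"spin":0,"claw":-0.5},{"tx":-0.2,"ty":-0.03,"tz":2.1,"spin":0,"claw":-0.5},{"tx":-0.2,"ty":-0.03,"tz":2.35,"spin":0,"claw":-0.5},{"tx":-0.2,"ty":-0.03,"tz":2.5,"spin":0,"claw":-0.5},{"tx":-0.2,"ty":-0.03,"tz":2.5,"spin":0,"claw":-0.5}]';  python3 -m handwheel '[{"tx":0,"ty":0,"tz":0.04,"spin":0,"claw":-0.5},{"tx":0,"ty":0,"tz":0.08,"spin":0,"claw":-0.5},{"tx":0,"ty":0,"tz":0.1,"spin":0,"claw":-0.5},{"tx":0,"ty":0,"tz":0.1,"spin":0,"claw":-0.5}]'; python3 -c "
from h import *
go(tray(-.022,-.06),.014,TY)"
```

```text
time: 10.1
position: [0.5494, -0.2782, 0.0251]
orientation: [-0.082, 0.997, 0.0, -0.0]
contact_force: [0.2, 0.5, -1.0]
gripper_width: 0.446
time: 10.5
position: [0.5509, -0.2787, 0.0225]
orientation: [-0.082, 0.997, -0.001, 0.002]
contact_force: [-0.2, 2.0, 7.2]
gripper_width: 0.443
tx 0.007 ty 0.060 tz 0.170 spin 0.00 | pos [ 0.5509 -0.2787  0.0225] man [-162.3 -392.7] F [-0.2  2.   7.2] w 0.443 t 10.5 q7 1.96 tilt [ 0.003 -0.001 -1.   ]
```

```bash
python3 -m handwheel '[{"tx":0,"ty":0,"tz":0.03,"spin":0,"claw":-0.5},{"tx":0,"ty":0,"tz":0.06,"spin":0,"claw":-0.5},{"tx":0,"ty":0,"tz":0.06,"spin":0,"claw":-0.5},{"tx":0,"ty":0,"tz":0.06,"spin":0,"claw":-0.5}]'; python3 - <<'E'
from h import *
go(tray(-.022,-.06),.014,TY)
d=cams.get_image("side"); save(d,"s3.png"); c=cv2.imread("pics/s3.png")[215:355,205:345]; cv2.imwrite("pics/s3c.png",cv2.resize(c,None,fx=4,fy=4,interpolation=2))
E
```

```text
time: 10.9
position: [0.552, -0.2789, 0.0208]
orientation: [-0.082, 0.997, -0.001, 0.003]
contact_force: [0.2, 1.8, 13.9]
gripper_width: 0.45
tx 0.028 ty 0.067 tz 0.136 spin 0.00 | pos [ 0.552  -0.2789  0.0208] man [-161.3 -393.1] F [ 0.2  1.8 13.9] w 0.45 t 10.9 q7 1.96 tilt [ 0.006 -0.002 -1.   ]
```

View pics/s3c.png

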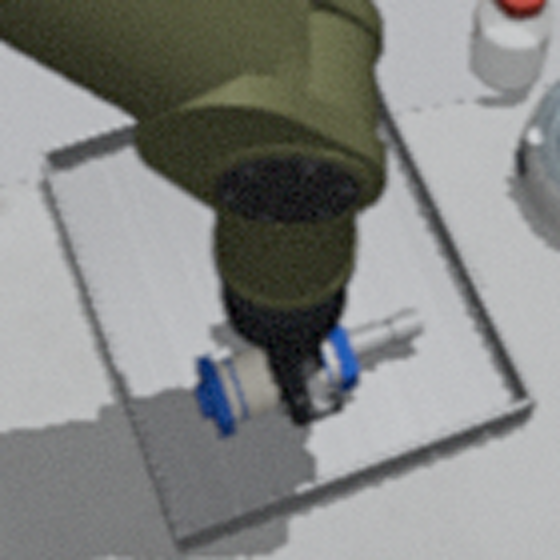

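The cartridge is in the tray and touching the floor, well inside the walls. I'll release it and go up.

```bash
python3 -m handwheel '[{"tx":0,"ty":0,"tz":0,"spin":0,"claw":-0.1},{"tx":0,"ty":0,"tz":0,"spin":0,"claw":0.1},{"tx":0,"ty":0,"tz":0,"spin":0,"claw":0.4},{"tx":0,"ty":0,"tz":0,"spin":0,"claw":0.6},{"tx":0,"ty":0,"tz":0,"spin":0,"claw":0.6},{"tx":0,"ty":0,"tz":0,"spin":0,"claw":0.6},{"tx":0,"ty":0,"tz":0,"spin":0,"claw":0.6}]'; python3 -m handwheel '[{"tx":0,"ty":0,"tz":-0.3,"spin":0,"claw":0.6},{"tx":0,"ty":0,"tz":-0.9,"spin":0,"claw":0.6},{"tx":0,"ty":0,"tz":-1.7,"spin":0,"claw":0.6},{"tx":0,"ty":0,"tz":-2.5,"spin":0,"claw":0.6},{"tx":0,"ty":0,"tz":-3.2,"spin":0,"claw":0.6},{"tx":0,"ty":0,"tz":-3.5,"spin":0,"claw":0.6},{"tx":0,"ty":0,"tz":-3.5,"spin":0,"claw":0.6},{"tx":0,"ty":0,"tz":-3.5,"spin":0,"claw":0.6}]'; python3 - <<'E'
from h import *
go(man(-.12,-.06),.2)
d=cams.get_image("wrist"); save(d,"w5.png"); P=cloud(d)
hsv=cv2.cvtColor(d["color"],cv2.COLOR_RGB2HSV); H,S,V=[hsv[...,i] for i in range(3)]
A=np.array([[np.cos(TY),np.sin(TY)],[-np.sin(TY),np.cos(TY)]]); Q=np.concatenate([(P[...,:2]-TO)@A.T,P[...,2:]],-1)*1e3
b=(H>100)&(H<125)&(S>120)&(abs(Q[...,0])<110)&(abs(Q[...,1])<130)&(Q[...,2]>10)&(Q[...,2]<90)
for s in (Q[...,0]<-20,Q[...,0]>=-20):
    q=Q[b&s]; print(len(q),[np.percentile(q[:,i],[3,50,97]).round(1) for i in range(3)])
w=(abs(Q[...,1]+62)<40)&(Q[...,0]>40)&(Q[...,0]<112)&(Q[...,2]>12)&(Q[...,2]<60); print("spigot",w.sum(),[np.percentile(Q[w][:,i],[3,50,97]).round(1) for i in range(3)])
E
```

```text
time: 11.65
position: [0.5493, -0.2786, 0.0176]
orientation: [-0.082, 0.997, 0.0, -0.0]
contact_force: [0.2, -0.3, 1.0]
gripper_width: 0.802
time: 12.45
position: [0.5491, -0.2785, 0.1923]
orientation: [-0.082, 0.997, 0.0, -0.0]
contact_force: [-0.7, 0.1, -0.1]
gripper_width: 0.798
tx -0.601 ty 6.674 tz -0.154 spin -0.30 | pos [ 0.5491 -0.2785  0.1923] man [-164.1 -392.1] F [-0.7  0.1 -0.1] w 0.798 t 12.4 q7 2.02 tilt [-0.  0. -1.]
929 [array([-74.7, -65.8, -50.9]), array([-98. , -74.2, -51.8]), array([29.1, 44.7, 50.9])]
749 [array([ 5.7, 16.5, 23.8]), array([-99.2, -74.8, -52. ]), array([28.4, 48. , 51.1])]
spigot 489 [array([41.1, 57.3, 73.2]), array([-83.6, -75.7, -67.5]), array([28.1, 34.3, 36.8])]
```

The cartridge lies level: both hex tops are at z≈51 mm, and its origin in tray coordinates is about (-26,-75). Next is the tube.

```bash
python3 -m handwheel '[{"tx":0,"ty":0.3,"tz":-0.1,"spin":0,"claw":-0.3},{"tx":-0.1,"ty":1.0,"tz":-0.15,"spin":0,"claw":-0.3},{"tx":-0.3,"ty":1.8,"tz":-0.15,"spin":0,"claw":-0.3},{"tx":-0.5,"ty":2.6,"tz":-0.15,"spin":0,"claw":-0.3},{"tx":-0.7,"ty":3.4,"tz":-0.15,"spin":0,"claw":-0.3},{"tx":-0.9,"ty":4.2,"tz":-0.15,"spin":-0.1,"claw":-0.3},{"tx":-1.1,"ty":5.0,"tz":-0.15,"spin":-0.2,"claw":-0.3},{"tx":-1.2,"ty":5.7,"tz":-0.15,"spin":-0.3,"claw":-0.3}]'; python3 -m handwheel '[{"tx":0,"ty":0.5,"tz":0,"spin":0,"claw":-0.3},{"tx":0,"ty":0.8,"tz":0,"spin":0,"claw":-0.3},{"tx":0,"ty":0.9,"tz":0,"spin":0,"claw":-0.3},{"tx":0,"ty":0.9,"tz":0,"spin":0,"claw":-0.3},{"tx":0,"ty":0.9,"tz":0,"spin":0,"claw":-0.3}]'; python3 - <<'E'
from h import *
go(man(-.085,-.0592),.056)
d=cams.get_image("wrist"); save(d,"w6.png"); P=cloud(d); hsv=cv2.cvtColor(d["color"],cv2.COLOR_RGB2HSV); H,S,V=[hsv[...,i] for i in range(3)]
A=np.array([[np.cos(MY),np.sin(MY)],[-np.sin(MY),np.cos(MY)]])
Q=np.concatenate([(P[...,:2]-MO)@A.T,P[...,2:]],-1)*1e3
m=(H>=3)&(H<=16)&(S>110)
for lo in range(-170,-30,10):
    w=m&(Q[...,0]>=lo)&(Q[...,0]<lo+10)&(abs(Q[...,1]+60)<30)&(Q[...,2]>60)&(Q[...,2]<110)
    if w.sum()>8: print(lo+5,w.sum(),"y",np.percentile(Q[w][:,1],[3,97]).round(1),"ztop",np.percentile(Q[w][:,2],95).round(1))
w=m&(abs(Q[...,1]+60)<5)&(Q[...,2]>88)&(Q[...,2]<110)&(Q[...,0]<-20);print(np.percentile(Q[w][:,0],[2,98]))
E
```

```text
time: 13.3
position: [0.5612, 0.0162, 0.1996]
orientation: [-0.104, 0.995, 0.001, -0.001]
contact_force: [1.0, -0.8, -0.7]
gripper_width: 0.352
time: 13.8
position: [0.553, 0.0548, 0.2001]
orientation: [-0.102, 0.995, -0.0, -0.0]
contact_force: [0.5, 0.3, -0.3]
gripper_width: 0.347
tx -0.143 ty 0.153 tz 2.881 spin -0.02 | pos [0.553  0.0548 0.2001] man [-92.1 -66.7] F [ 0.5  0.3 -0.3] w 0.347 t 13.8 q7 1.47 tilt [-0.    -0.001 -1.   ]
-155 89 y [-67.4 -53.3] ztop 76.4
-145 225 y [-67.4 -53.3] ztop 77.1
-135 205 y [-67.5 -54. ] ztop 77.8
-125 201 y [-67.5 -53.9] ztop 78.0
-115 200 y [-67.5 -53.9] ztop 78.8
-105 192 y [-67.6 -53.8] ztop 79.3
-95 197 y [-67.6 -53.7] ztop 79.6
-85 187 y [-67.6 -53.6] ztop 80.2
-75 188 y [-67.7 -53.5] ztop 80.9
-65 184 y [-67.7 -53.4] ztop 81.3
-55 813 y [-80.  -41.5] ztop 97.5
-45 201 y [-72.3 -48.9] ztop 88.8
-35 54 y [-73.2 -48.8] ztop 88.6
[-57.27049111 -39.15730547]
```

View pics/w6.png

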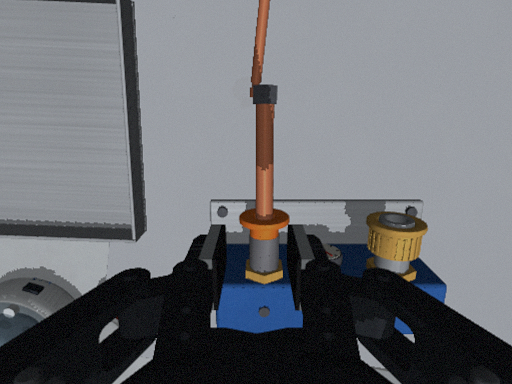

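The view shows the ring at (264,220), the tube running up to its hex at (264,95), and the collar home. The ring face measures -57.3 mm against an expected -58, with y at -60.6 mm. I'll descend astride the tube.

```bash
python3 -m handwheel '[{"tx":-0.14,"ty":0.12,"tz":0.2,"spin":0,"claw":-0.3},{"tx":-0.14,"ty":0.12,"tz":0.8,"spin":0,"claw":-0.3},{"tx":-0.14,"ty":0.12,"tz":1.4,"spin":0,"claw":-0.3},{"tx":-0.14,"ty":0.12,"tz":2.0,"spin":0,"claw":-0.3},{"tx":-0.14,"ty":0.12,"tz":2.5,"spin":0,"claw":-0.3},{"tx":-0.14,"ty":0.12,"tz":2.85,"spin":0,"claw":-0.3},{"tx":-0.14,"ty":0.12,"tz":2.9,"spin":0,"claw":-0.3},{"tx":-0.14,"ty":0.12,"tz":2.9,"spin":0,"claw":-0.3}]'; python3 -c "
from h import *
go(man(-.0585,-.0606),.056)"
```

```text
time: 14.65
position: [0.5585, 0.0637, 0.0546]
orientation: [-0.103, 0.995, 0.0, -0.001]
contact_force: [-0.4, -0.6, -0.1]
gripper_width: 0.351
tx -0.528 ty -0.029 tz -0.028 spin -0.00 | pos [0.5585 0.0637 0.0546] man [-84.9 -59.1] F [-0.4 -0.6 -0.1] w 0.351 t 14.7 q7 1.38 tilt [-0.001 -0.    -1.   ]
```

```bash
python3 -m handwheel '[{"tx":-0.1,"ty":-0.03,"tz":0,"spin":0,"claw":-0.3},{"tx":-0.2,"ty":-0.03,"tz":0,"spin":0,"claw":-0.3},{"tx":-0.28,"ty":-0.03,"tz":0,"spin":0,"claw":-0.3},{"tx":-0.34,"ty":-0.03,"tz":0,"spin":0,"claw":-0.3},{"tx":-0.4,"ty":-0.03,"tz":0,"spin":0,"claw":-0.3},{"tx":-0.44,"ty":-0.03,"tz":0,"spin":0,"claw":-0.3},{"tx":-0.44,"ty":-0.03,"tz":0,"spin":0,"claw":-0.3},{"tx":-0.44,"ty":-0.03,"tz":0,"spin":0,"claw":-0.3}]'; python3 -c "
from h import *
go(man(-.0585,-.0606),.056)"
```

```text
time: 15.45
position: [0.579, 0.0663, 0.0552]
orientation: [-0.103, 0.995, -0.0, -0.001]
contact_force: [-6.2, -1.1, 4.7]
gripper_width: 0.352
tx -0.116 ty 0.002 tz -0.016 spin -0.00 | pos [0.579  0.0663 0.0552] man [-64.3 -60.7] F [-6.2 -1.1  4.7] w 0.352 t 15.4 q7 1.38 tilt [-0.003 -0.001 -1.   ]
```

```bash
python3 -m handwheel '[{"tx":-0.04,"ty":0,"tz":0,"spin":0,"claw":-0.3},{"tx":-0.08,"ty":0,"tz":0,"spin":0,"claw":-0.3},{"tx":-0.12,"ty":0,"tz":0,"spin":0,"claw":-0.3},{"tx":-0.13,"ty":0,"tz":0,"spin":0,"claw":-0.3},{"tx":-0.13,"ty":0,"tz":0,"spin":0,"claw":-0.3}]'; python3 - <<'E'
from h import *
go(man(-.0585,-.0606),.056)
d=cams.get_image("wrist"); save(d,"w7.png")
E
```

```text
time: 15.95
position: [0.5841, 0.0674, 0.0551]
orientation: [-0.103, 0.995, -0.001, -0.003]
contact_force: [-8.8, -2.2, 6.3]
gripper_width: 0.348
tx -0.012 ty 0.003 tz -0.018 spin -0.00 | pos [0.5841 0.0674 0.0551] man [-59.1 -60.7] F [-8.8 -2.2  6.3] w 0.348 t 15.9 q7 1.39 tilt [-0.005 -0.002 -1.   ]
```

View pics/w7.png

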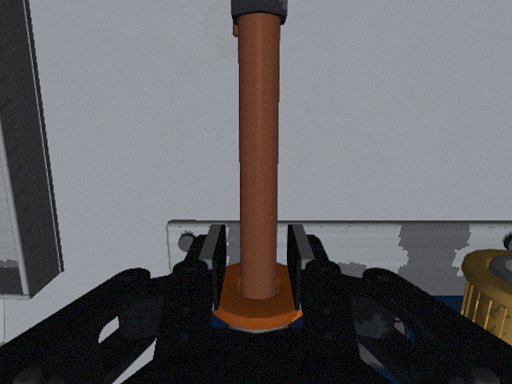

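The ring is pressed to its stop at about 9 N by the pads on either side of the tube. I'll close on the tube while keeping the pressure on.

```bash
python3 -m handwheel '[{"tx":-0.02,"ty":0,"tz":0,"spin":0,"claw":-0.5},{"tx":-0.02,"ty":0,"tz":0,"spin":0,"claw":-0.8},{"tx":-0.02,"ty":0,"tz":0,"spin":0,"claw":-0.9},{"tx":-0.02,"ty":0,"tz":0,"spin":0,"claw":-0.9},{"tx":-0.02,"ty":0,"tz":0,"spin":0,"claw":-0.9},{"tx":-0.02,"ty":0,"tz":0,"spin":0,"claw":-0.9}]' 60; python3 -c "
from h import *
go(man(-.0585,-.0606),.056)"
```

```text
time: 16.6
position: [0.5839, 0.068, 0.0546]
orientation: [-0.103, 0.995, -0.0, -0.004]
contact_force: [-11.9, -1.5, 6.5]
gripper_width: 0.168
tx -0.013 ty -0.010 tz -0.027 spin 0.00 | pos [0.5839 0.068  0.0546] man [-59.2 -60.1] F [-11.9  -1.5   6.5] w 0.168 t 16.6 q7 1.39 tilt [-0.007 -0.002 -1.   ]
```

Opening of 14 mm on the 16 mm tube, ring still pressed. I'll pull them out together.

```bash
python3 -m handwheel '[{"tx":0.1,"ty":0,"tz":0,"spin":0,"claw":-0.9},{"tx":0.25,"ty":0,"tz":0,"spin":0,"claw":-0.9},{"tx":0.45,"ty":0,"tz":0,"spin":0,"claw":-0.9},{"tx":0.65,"ty":0,"tz":0,"spin":0,"claw":-0.9},{"tx":0.85,"ty":0,"tz":0,"spin":0,"claw":-0.9},{"tx":1.05,"ty":0,"tz":0,"spin":0,"claw":-0.9},{"tx":1.25,"ty":0,"tz":0,"spin":0,"claw":-0.9},{"tx":1.45,"ty":0,"tz":0,"spin":0,"claw":-0.9}]'; python3 -m handwheel '[{"tx":0.15,"ty":0,"tz":0,"spin":0,"claw":-0.9},{"tx":0.25,"ty":0,"tz":0,"spin":0,"claw":-0.9},{"tx":0.25,"ty":0,"tz":0,"spin":0,"claw":-0.9}]'; python3 - <<'E'
from h import *
go(man(-.145,-.0606),.15)
d=cams.get_image("side"); save(d,"s4.png"); c=cv2.imread("pics/s4.png")[100:280,130:350]; cv2.imwrite("pics/s4c.png",cv2.resize(c,None,fx=3,fy=3,interpolation=2))
E
```

```text
time: 17.4
position: [0.5158, 0.0532, 0.0554]
orientation: [-0.103, 0.995, -0.0, 0.0]
contact_force: [-0.1, 0.2, 0.1]
gripper_width: 0.166
time: 17.7
position: [0.5039, 0.0507, 0.0554]
orientation: [-0.103, 0.995, -0.0, -0.0]
contact_force: [-0.1, -0.5, -0.8]
gripper_width: 0.162
tx 0.080 ty -0.000 tz -1.892 spin -0.00 | pos [0.5039 0.0507 0.0554] man [-141.   -60.6] F [-0.1 -0.5 -0.8] w 0.162 t 17.7 q7 1.37 tilt [-0. -0. -1.]
```

View pics/s4c.png

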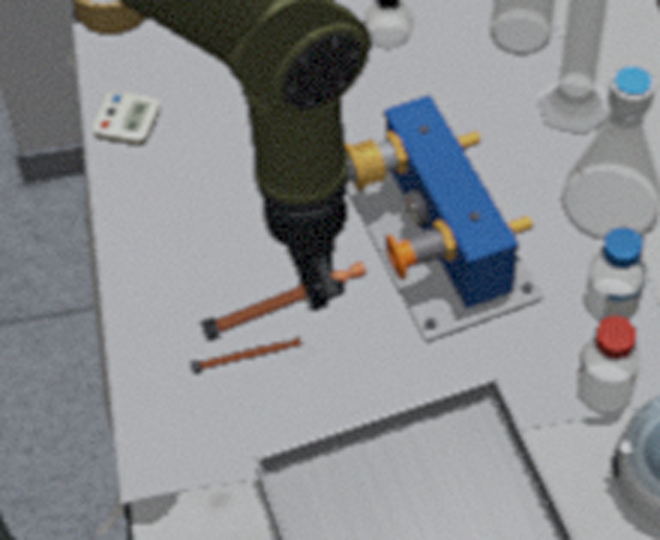

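The tube is out and held about 26 mm inward of its middle. The ring and collar look home, and the look-alike tube is untouched. I'll lift and carry it.

```bash
python3 -m handwheel '[{"tx":0.05,"ty":0,"tz":-0.3,"spin":0,"claw":-0.9},{"tx":0.1,"ty":0,"tz":-0.8,"spin":0,"claw":-0.9},{"tx":0.1,"ty":0,"tz":-1.3,"spin":0,"claw":-0.9},{"tx":0.1,"ty":0,"tz":-1.7,"spin":0,"claw":-0.9},{"tx":0.1,"ty":0,"tz":-1.9,"spin":0,"claw":-0.9},{"tx":0.1,"ty":0,"tz":-1.9,"spin":0,"claw":-0.9}]'; python3 -c "
from h import *
go(tray(.024,.05),.15,TY)"
```

```text
time: 18.35
position: [0.5006, 0.0501, 0.1513]
orientation: [-0.103, 0.995, -0.0, 0.001]
contact_force: [1.2, 0.2, -1.4]
gripper_width: 0.167
tx -0.647 ty -4.422 tz 0.029 spin 0.30 | pos [0.5006 0.0501 0.1513] man [-144.3  -60.6] F [ 1.2  0.2 -1.4] w 0.167 t 18.4 q7 1.44 tilt [ 0.003  0.    -1.   ]
```

```bash
python3 -m handwheel '[{"tx":0,"ty":-0.4,"tz":0,"spin":0,"claw":-0.9},{"tx":-0.1,"ty":-1.1,"tz":0,"spin":0,"claw":-0.9},{"tx":-0.25,"ty":-1.9,"tz":0,"spin":0,"claw":-0.9},{"tx":-0.4,"ty":-2.7,"tz":0,"spin":0.1,"claw":-0.9},{"tx":-0.5,"ty":-3.5,"tz":0,"spin":0.2,"claw":-0.9},{"tx":-0.6,"ty":-4.1,"tz":0,"spin":0.3,"claw":-0.9},{"tx":-0.65,"ty":-4.42,"tz":0,"spin":0.3,"claw":-0.9},{"tx":-0.65,"ty":-4.42,"tz":0,"spin":0.3,"claw":-0.9}]'; python3 -m handwheel '[{"tx":0,"ty":0,"tz":0.2,"spin":0,"claw":-0.9},{"tx":0,"ty":0,"tz":0.7,"spin":0,"claw":-0.9},{"tx":0,"ty":0,"tz":1.2,"spin":0,"claw":-0.9},{"tx":0,"ty":0,"tz":1.7,"spin":0,"claw":-0.9},{"tx":0,"ty":0,"tz":2.1,"spin":0,"claw":-0.9},{"tx":0,"ty":0,"tz":2.3,"spin":0,"claw":-0.9},{"tx":0,"ty":0,"tz":2.3,"spin":0,"claw":-0.9},{"tx":0,"ty":0,"tz":2.3,"spin":0,"claw":-0.9}]';  python3 - <<'E'
from h import *
go(tray(.024,.05),.006,TY)
d=cams.get_image("side"); P=cloud(d); hsv=cv2.cvtColor(d["color"],cv2.COLOR_RGB2HSV); H,S,V=[hsv[...,i] for i in range(3)]
A=np.array([[np.cos(TY),np.sin(TY)],[-np.sin(TY),np.cos(TY)]]); Q=np.concatenate([(P[...,:2]-TO)@A.T,P[...,2:]],-1)*1e3
m=(H>=2)&(H<=18)&(S>100)&(abs(Q[...,0])<120)&(abs(Q[...,1])<130)
for lo in range(-110,120,20):
    w=m&(Q[...,0]>=lo)&(Q[...,0]<lo+20)
    if w.sum()>3: print(lo+10,w.sum(),np.median(Q[w][:,1]).round(1),np.percentile(Q[w][:,2],[10,50,90]).round(1))
E
```

```text
time: 19.15
position: [0.5764, -0.1619, 0.1488]
orientation: [-0.08, 0.997, -0.0, -0.001]
contact_force: [-0.2, 0.1, -1.1]
gripper_width: 0.165
time: 19.95
position: [0.5769, -0.1587, 0.0357]
orientation: [-0.083, 0.997, 0.0, 0.0]
contact_force: [0.3, 1.0, -0.4]
gripper_width: 0.167
tx -0.009 ty -0.022 tz 0.595 spin 0.01 | pos [ 0.5769 -0.1587  0.0357] man [-112.4 -280.6] F [ 0.3  1.  -0.4] w 0.167 t 19.9 q7 1.74 tilt [ 0.  0. -1.]
-80 7 49.1 [ 52.8  55.7 232.3]
-60 35 48.4 [50.6 55.  58.9]
-40 34 48.7 [52.8 57.  59.7]
-20 36 48.9 [55.2 58.  60.6]
0 42 47.6 [56.  59.8 78.6]
20 7 49.9 [57.7 60.5 63. ]
40 4 12.4 [ 86.3 147.3 149.1]
60 27 49.7 [59.5 63.5 66.7]
80 8 49.5 [62.4 64.2 65.8]
```

```bash
python3 -m handwheel '[{"tx":0,"ty":0,"tz":0.2,"spin":0,"claw":-0.9},{"tx":0,"ty":0,"tz":0.4,"spin":0,"claw":-0.9},{"tx":0,"ty":0,"tz":0.5,"spin":0,"claw":-0.9},{"tx":0,"ty":0,"tz":0.56,"spin":0,"claw":-0.9},{"tx":0,"ty":0,"tz":0.6,"spin":0,"claw":-0.9},{"tx":0,"ty":0,"tz":0.6,"spin":0,"claw":-0.9},{"tx":0,"ty":0,"tz":0.6,"spin":0,"claw":-0.9}]'; python3 -c "
from h import *
go(tray(.024,.05),.006,TY)"
```

```text
time: 20.7
position: [0.5767, -0.1598, 0.0054]
orientation: [-0.082, 0.997, -0.0, 0.0]
contact_force: [-0.0, -0.0, -0.2]
gripper_width: 0.169
tx -0.015 ty -0.002 tz -0.012 spin -0.00 | pos [ 0.5767 -0.1598  0.0054] man [-112.7 -281.6] F [-0.  -0.  -0.2] w 0.169 t 20.7 q7 1.72 tilt [ 0. -0. -1.]
```

```bash
python3 -m handwheel '[{"tx":0,"ty":0,"tz":0,"spin":0,"claw":-0.64},{"tx":0,"ty":0,"tz":0,"spin":0,"claw":-0.6},{"tx":0,"ty":0,"tz":0,"spin":0,"claw":-0.55},{"tx":0,"ty":0,"tz":0,"spin":0,"claw":-0.5},{"tx":0,"ty":0,"tz":0,"spin":0,"claw":-0.3},{"tx":0,"ty":0,"tz":0,"spin":0,"claw":-0.2},{"tx":0,"ty":0,"tz":0,"spin":0,"claw":-0.2},{"tx":0,"ty":0,"tz":0,"spin":0,"claw":-0.2}]' 20;  python3 -m handwheel '[{"tx":0,"ty":0,"tz":-0.3,"spin":0,"claw":-0.2},{"tx":0,"ty":0,"tz":-0.9,"spin":0,"claw":-0.2},{"tx":0,"ty":0,"tz":-1.7,"spin":0,"claw":-0.2},{"tx":0,"ty":0,"tz":-2.5,"spin":0,"claw":-0.2},{"tx":0,"ty":0,"tz":-3.3,"spin":0,"claw":-0.2},{"tx":0,"ty":0,"tz":-3.8,"spin":0,"claw":-0.2},{"tx":0,"ty":0,"tz":-4,"spin":0,"claw":-0.2},{"tx":0,"ty":0,"tz":-4,"spin":0,"claw":-0.2}]'; python3 - <<'E'
from h import *
go(tray(.024,.05),.006,TY)
d=cams.get_image("wrist"); save(d,"w8.png"); P=cloud(d); hsv=cv2.cvtColor(d["color"],cv2.COLOR_RGB2HSV); H,S,V=[hsv[...,i] for i in range(3)]
A=np.array([[np.cos(TY),np.sin(TY)],[-np.sin(TY),np.cos(TY)]]); Q=np.concatenate([(P[...,:2]-TO)@A.T,P[...,2:]],-1)*1e3
for nm,m in(("tube",(H>=2)&(H<=18)&(S>100)),("blue",(H>100)&(H<125)&(S>120))):
    m=m&(abs(Q[...,0])<112)&(abs(Q[...,1])<130)&(Q[...,2]<80)
    for lo in range(-110,120,20):
        w=m&(Q[...,0]>=lo)&(Q[...,0]<lo+20)
        if w.sum()>15: print(nm,lo+10,w.sum(),np.median(Q[w][:,1]).round(1),np.percentile(Q[w][:,2],[50,95]).round(1),"x",Q[w][:,0].min().round(0),Q[w][:,0].max().round(0))
d=cams.get_image("side"); save(d,"s5.png"); P=cloud(d); hsv=cv2.cvtColor(d["color"],cv2.COLOR_RGB2HSV); H,S=hsv[...,0],hsv[...,1]
A=np.array([[np.cos(MY),np.sin(MY)],[-np.sin(MY),np.cos(MY)]]); Q=np.concatenate([(P[...,:2]-MO)@A.T,P[...,2:]],-1)*1e3
for nm,y0,hh in(("brass",60,(15,30)),("orange",-60,(3,16))):
    w=(abs(Q[...,1]-y0)<25)&(H>=hh[0])&(H<=hh[1])&(S>110)&(Q[...,2]>70)&(Q[...,2]<110)&(Q[...,0]<-12); print(nm,w.sum(),np.percentile(Q[w][:,0],[2,50,98]).round(1))
c=np.hstack([cv2.resize(cv2.imread("pics/s5.png"),(400,300)),cv2.resize(cv2.imread("pics/w8.png"),(400,300))]); cv2.imwrite("pics/fin.png",c)
E
```

```text
time: 21.5
position: [0.5766, -0.1597, 0.0053]
orientation: [-0.082, 0.997, -0.0, -0.0]
contact_force: [-0.1, -0.5, -0.1]
gripper_width: 0.398
time: 22.3
position: [0.5771, -0.1599, 0.2063]
orientation: [-0.082, 0.997, -0.0, 0.001]
contact_force: [-0.3, 0.5, -1.8]
gripper_width: 0.401
tx -0.000 ty 0.006 tz 4.007 spin -0.00 | pos [ 0.5771 -0.1599  0.2063] man [-112.4 -281.8] F [-0.3  0.5 -1.8] w 0.401 t 22.3 q7 1.81 tilt [ 0.002 -0.001 -1.   ]
tube -60 313 49.1 [22.  23.8] x -70.0 -51.0
tube -40 312 49.0 [21.6 23.3] x -50.0 -30.0
tube -20 281 49.0 [21.  22.7] x -30.0 -10.0
tube 0 265 50.0 [20.7 22.4] x -10.0 10.0
tube 20 263 50.0 [20.2 22.2] x 10.0 30.0
tube 40 249 50.0 [19.6 21.4] x 30.0 50.0
tube 60 215 48.9 [18.5 21.2] x 50.0 70.0
tube 80 98 50.0 [18.8 20.7] x 70.0 80.0
blue -80 123 -71.2 [36.9 39.3] x -75.0 -71.0
blue -60 761 -67.1 [48.3 51.1] x -70.0 -50.0
blue 0 100 -69.7 [45.2 47.9] x 5.0 8.0
blue 20 626 -67.1 [49.2 50.9] x 12.0 29.0
brass 12 [-53.6 -51.1 -43.9]Traceback (most recent call last):
  File "<stdin>", line 13, in <module>
    return _quantile_unchecked(
        a, q, axis, out, overwrite_input, method, keepdims, weights)
    return _ureduce(a,
                    func=_quantile_ureduce_func,
    ...<5 lines>...
                    overwrite_input=overwrite_input,
                    method=method)
    r = func(a, **kwargs)
    result = _quantile(arr,
                       quantiles=q,
    ...<2 lines>...
                       out=out,
                       weights=wgt)
    slices_having_nans = np.isnan(arr[-1, ...])
                                  ~~~^^^^^^^^^
IndexError: index -1 is out of bounds for axis 0 with size 0
```

Both parts lie level, with the tube top at 19–24 mm and the hex tops at 51 mm. The collar rim at -53.6 mm means it is home. The arm hides the ring in this view, so I'll check it from the top camera.

```bash
python3 - <<'E'
from h import *
d=cams.get_image("top"); save(d,"t5.png"); P=cloud(d); hsv=cv2.cvtColor(d["color"],cv2.COLOR_RGB2HSV); H,S=hsv[...,0],hsv[...,1]
A=np.array([[np.cos(MY),np.sin(MY)],[-np.sin(MY),np.cos(MY)]]); Q=np.concatenate([(P[...,:2]-MO)@A.T,P[...,2:]],-1)*1e3
for nm,y0 in(("coupler",60),("ring",-60)):
    w=(abs(Q[...,1]-y0)<25)&(H>=3)&(H<=30)&(S>110)&(Q[...,2]>70)&(Q[...,2]<110)&(Q[...,0]<-12)&(Q[...,0]>-90)
    if w.sum(): print(nm,w.sum(),np.percentile(Q[w][:,0],[2,50,98]).round(1))
c=np.hstack([cv2.resize(d["color"][90:280,130:400,::-1],(400,300)),cv2.resize(cv2.imread("pics/w8.png"),(400,300))]); cv2.imwrite("pics/fin.png",c)
print(manip.read_state()["contact_force"])
E
```

```text
coupler 112 [-54.3 -40.  -24.7]
ring 54 [-59.4 -53.9 -40.8]
[-0.62993819 -0.32095533  0.06372046]
```

```bash
python3 -c "
from h import *
print(manip.sign_off())"
```

```text
the job is handed in; nothing more can be done
None
```

The job is handed in at about 22 s of the 67 s allowed. The cartridge and the copper tube both lie in the wash tray, and the collar and collet ring are back home. `sign_off` gave no verdict.

- **Cartridge:** I pulled the collar back about 11 mm and the cartridge popped loose. I drew it straight out and laid it in the tray. It touched the floor slightly earlier than I expected, at up to 14 N, and rolled a little when released. It lies level at about (-26, -70) mm from the tray centre.
- **Tube:** I pressed the ring to its stop at about 9 N, closed on the tube with the ring still pressed, and pulled both out together. The fingertips were nearly on the tray floor at release, so the tube settled the last several millimetres on its own. It lies about 1–2° off level at y = +50 mm, with its axis about 14 mm up.
- **Last checks:** The top camera put the collar's front edge at -54 mm (home is -53) and the ring's front at -59 mm (home is -58). The arm touched nothing and the wrist force was near zero.

**Not checked:**
- I did not re-measure the bottles, flask and timer at the end. The arm's path stayed away from them, and they looked undisturbed in the last side view that showed them, taken just after the tube came out.
- The final overview picture could not be viewed because the 12-picture limit was reached, so the end state rests on the depth measurements.

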